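# Crank up the stall's display lift

### The arm

A 6-joint arm with a two-finger parallel gripper is mounted at the origin on the work surface. World frame = base frame: x ahead of the robot, y to its left, z up, the work surface at z = 0. Lengths are in m, angles in rad, forces in N, time in s.
With the tool pointing down it reaches from about 0.375 to 0.9 m from the base axis. Payload 3.1 kg.
Tool frame: the origin (TCP) lies at the centre of the arm's flange, where the gripper is bolted on; the fingertips stand 182 mm ahead of it and the grasp point (between the pads) lies 164 mm ahead of it; z points along the fingers, x is the direction in which the jaws open and shut, and the axes are right-handed (so a half turn about z gives the same grasp; the last joint's range is limited). The gripper opens to 87 mm and grips with 3 to 60 N. Pads are 19 mm wide; open, the fingers measure 117 mm over their backs; the gripper's body (75 mm by 190 mm) begins 51 mm behind the grasp point.
Start: joints at [-1.411, 0.527, 1.433, -0, 1.181, -0.178], TCP at [0.207, -0.59, 0.405] pointing down, gripper open.
Joint ranges: [-3.08, 3.08], [-0.75, 2.2], [0.22, 2.44], [-1.43, 4.57], [0, 2.65], [-2.85, 2.85]. Speed limits (rad/s): [2.79, 2.79, 3.14, 3.14, 3.14, 3.14].

### API

Orientations are given as a unit quaternion [x, y, z, w].
In Python, from rig import status, eyes, robot gives the robot as it stands. The module is installed in compiled form; this text tells all that it offers.
- The arm moves only by the tool step_arm, never from a script. Its argument "steps" is a list of rows, each a list of 7 numbers: the closure, from -1 (fully open) to 1 (shut), so that 0 is half open, then the shift along the tool's x, y, z each as a share of 0.025 m, from -1 to 1, then the turn, a rotation vector about the tool's x, y, z each as a share of 8 degrees, from -1 to 1. In form: [[jaw, dx, dy, dz, rx, ry, rz], ...]. A call has exactly 10 rows; each row shifts and turns the commanded pose from where the row before left it, along the tool's axes as they then stand; what a row does not reach is not made up. A row lasts 1/10 s, in which the tool goes at most 50 mm and 8.59 degrees, less where a joint would pass 70% of its speed; a pose out of reach is approached as far as the arm can. A call with a number of a shift or a turn outside -1 to 1 is refused whole. A call with a gripper value outside its range is refused whole. The fingers move at their own pace and stop on an object; "squeeze" is the grip in N (left out, the last holds). Time passes only in rows, so rows that do not move let the fingers close, or fill a call up. It gives the time, the measured TCP pose, the force and the opening at its end, in the units of the state.
- status.get_obs(): the state, without advancing time (a new reading comes with each control period).
- eyes.camera(name): name is "scene" or "side" or "wrist"; returns (picture, depth): 480x640x3 uint8, red, green, blue; 480x640 float32, m along the optical axis (not along the pixel's ray), 0 where there is no reading.
- eyes.camera_info(name): a dict with "K" (3x3 intrinsics, pixels), "R" (3x3) and "t" (3): a world point X has camera coordinates R X + t. Camera axes: x right, y down, z forward; pixel columns grow to the right and rows downward; lengths in m; the calibration is good to about 2 mm. The wrist camera is an equidistant fisheye: a pixel r from the principal point sees the ray r / f radians off the axis. A picture is of the moment at which its call begins: read the wrist's pose just before it. camera_info takes no time and is no camera call; for the wrist camera it gives the pose at the moment of the call.
- robot.hand_in(): hands the job in, once; it reports no verdict.
The state is a dict: "time": time; "q": joint angles; "joint_velocities": joint speeds; "joint_torque": joint torques, N m; "position": TCP position; "tool_rot": TCP orientation; "ft_force": force on the tool from outside, world axes, zero at the start; "moment": the same for the moment, N m; "grip_width": finger opening in m.
Only numpy, scipy, OpenCV 4.12 (cv2) and the standard library are available. Lean on these libraries where they do the work, as an engineer would, in place of code of your own. Each camera call takes 0.05 s, during which the arm holds its last target.

### The job

Fit the loose crank's square socket fully home onto the square shaft of the display lift, then wind it clockwise (seen from above), round and round, until the tray of tins comes up against its top stop. Search for the fit with a light touch and ease up as soon as you feel the stop: do not force the crank. Leave the crank sitting on the shaft and do not disturb the other goods on the counter.

Things in the scene. Friction and masses are not known exactly. Their poses are not given: they have to be found in the camera images.
- lift: Display lift fixed to the counter. Origin on the counter below its vertical square shaft; z up. Grey gearbox round the shaft 84x84 mm, 60 high; collar 60 mm diameter, up to 64. Base plate 110 wide, 20 high, from y=+65 to -395 mm. At y=-300 a tower carries the tray (170 along x, 180 along y) of brass tins, top at most 240 mm high when raised; between them only the plate and a 50 mm high beam.
- shaft_seat (a point): Point on the shaft's axis at the top of the collar, 64 mm above the counter, where the mouth of the seated crank's socket comes to lie. It belongs to the lift and does not turn with the shaft. Turning the shaft takes about 0.3 N m (some 4 N at the crank's handle); it stays where it is left.
- shaft_tip (a point): Tip of the steel shaft, 31 mm above shaft_seat. From seat upwards: a 20 mm square, 24 mm high, then a round pilot pin 14 mm in diameter, 7 mm high. How the square is turned differs each time and is NOT told by any reading (this point does not turn with it): look, or press the crank on lightly and turn it until it drops on.
- riser (a joint): Height of the tray above its lowest place, m. Begins at 0.006 to 0.021; each full clockwise turn of the shaft raises it 20 mm (so 1.5 to 2.2 turns). At 0.0509 it meets the top stop, a rubber buffer: the crank's handle then gets some 4 N harder for every 0.1 rad wound on, and beyond 0.052 the stop is strained.
- crank_socket (a point): Centre of the socket's mouth on the underside of the loose crank's hub; x along the crank arm to the handle, z up. The crank (about 0.43 kg) lies socket down. Hub: steel block 40x40 mm, 38 high; square socket 22 mm wide, parallel to the hub's sides, 33 deep, 1 mm chamfer: it enters at any of four turns 90 degrees apart, within about 5 degrees. Seated, this point is at shaft_seat.
- crank_boss (a point): Centre of the square boss on top of the crank's hub, to hold it by while fitting: 20x20 mm, parallel to the hub, from 38 to 74 mm above the socket's mouth (this point: 56). Axes as crank_socket. The arm, 18 mm wide, runs along +x, 8 to 18 mm above the mouth; under its end, 75 mm from the axis, a foot 16 mm in diameter reaches down to the mouth's level.
- crank_knob (a point): Centre of the crank's wooden handle, 75 mm from the hub's axis along the arm: an upright round grip 26 mm in diameter, from 20 to 86 mm above the socket's mouth (this point: 58). It spins freely about its own upright axis, so fingers that hold it can keep their direction while winding. Axes as crank_socket.
- jar_mid (a point): Bystander, leave alone: jar, 66 mm diameter, 100 mm high; point at half height.
- tin_mid (a point): Bystander, leave alone: flat brass tin, 87 mm diameter, 48 mm high; point at half height.
- carton_mid (a point): Bystander, leave alone: small carton 55 x 70 x 85 mm high; point at half height.

How it is judged:
By the outcome, as a careful person would: the job done as asked, in the order asked, and still so for the second after the job is handed in, with the robot touching nothing.
It also fails if it takes over 72 s, if anything falls off the work surface, if the arm or the gripper's body presses on something with over 40 N, if the wrist force passes 120 N, or if a joint passes its speed limit or range.

## Working session

There is one attempt and no reset: what is moved stays moved. The work goes in short steps, Python scripts to look and compute and a tool call to move; the robot and the scene stay as the last step left them, time stands still between calls to the robot, and variables do not carry over. Pictures are saved under pics/ and viewed, and the job is handed in when it is done.

Besides the shell and the picture viewer there is one more tool, called after "Call:" by a JSON object that holds its "api" and its "payload", one argument or row to a line. step_arm: Moves the arm, as the interface text tells. Its arguments: {"type":"object","properties":{"steps":{"type":"array"},"squeeze":{"type":"number"}},"required":["steps"]}

```bash
ls; mkdir -p pics; python3 - <<'E'
from rig import status, eyes, robot
import cv2,numpy as np
o=status.get_obs()
for k,v in o.items(): print(k,np.round(v,4))
for n in ["scene","side","wrist"]:
    p,d=eyes.camera(n); i=eyes.camera_info(n)
    cv2.imwrite(f"pics/{n}0.png",p[:,:,::-1]); np.savez(f"pics/{n}0.npz",p=p,d=d,**i)
    print(n,np.round(i["K"],2).tolist(),np.round(i["R"],3).tolist(),np.round(i["t"],3), (d>0).mean())
E
```

```text
pics
time 0.0
q [-1.4115  0.5285  1.4339  0.      1.1814 -0.1785]
joint_velocities [-0.0011  0.0007 -0.0024  0.0002  0.0015  0.0002]
joint_torque [ 0.00000e+00 -4.40041e+01 -1.76591e+01  6.32000e-02  5.83000e-02
 -2.00000e-04]
position [ 0.2071 -0.5893  0.4038]
tool_rot [ 8.159e-01 -5.782e-01 -8.000e-04 -8.000e-04]
ft_force [ 0.4809 -0.3407  0.166 ]
moment [0.0228 0.0192 0.0359]
grip_width 0.0871
scene [[470.13, 0.0, 319.24], [0.0, 470.13, 234.87], [0.0, 0.0, 1.0]] [[0.64, 0.768, 0.017], [0.503, -0.402, -0.765], [-0.581, 0.498, -0.644]] [-0.405 -0.234  1.508] 0.9962858072916667
side [[518.67, 0.0, 327.87], [0.0, 518.67, 247.53], [0.0, 0.0, 1.0]] [[-0.968, -0.253, -0.0], [-0.121, 0.464, -0.878], [0.222, -0.849, -0.48]] [0.616 0.142 0.862] 0.9961686197916667
wrist [[371.65, 0.0, 320.63], [0.0, 371.65, 245.83], [0.0, 0.0, 1.0]] [[0.332, -0.943, -0.002], [-0.904, -0.319, 0.285], [-0.269, -0.093, -0.959]] [-0.624 -0.036  0.392] 0.9955436197916666
```

View pics/scene0.png

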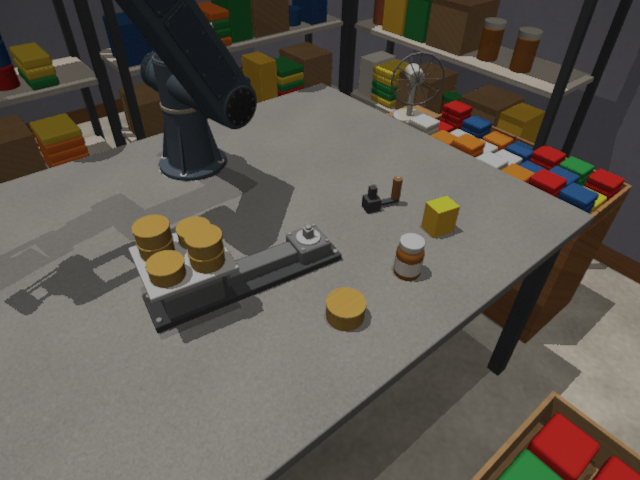

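View pics/side0.png

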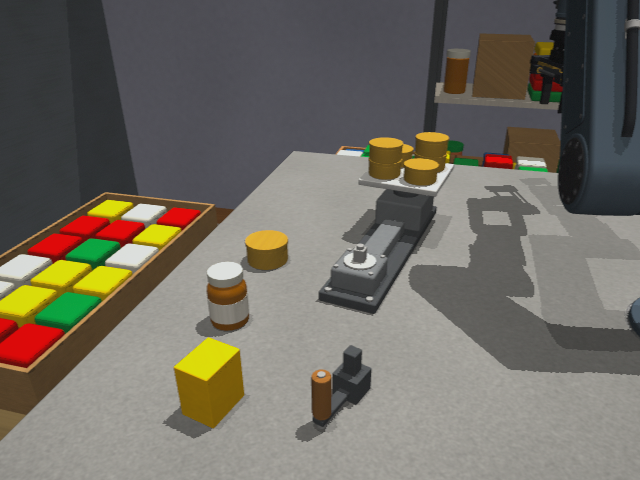

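View pics/wrist0.png

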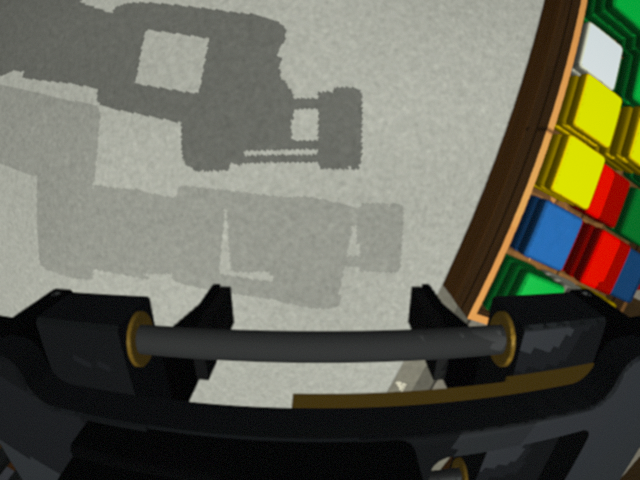

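Scene: crank hub ~(372,200), knob (397,188), shaft (308,230). Side: boss (352,355), knob (321,378), shaft pin (361,247). I'll zoom in on each for finer positions.

```bash
python3 - <<'E'
import cv2,numpy as np
S=cv2.imread("pics/scene0.png");D=cv2.imread("pics/side0.png")
def c(im,x,y,w=60,h=44,f=6):return cv2.resize(im[y:y+h,x:x+w],None,fx=f,fy=f,interpolation=cv2.INTER_CUBIC)
a=np.vstack([np.hstack([c(S,355,172),c(S,278,215)]),np.hstack([c(D,305,340,66,48*66//66+18,6)[:264+132,:360], c(D,325,230,60,66)])])
print(a.shape)
cv2.imwrite("pics/zoom0.png",a)
E
```

```text
(660, 720, 3)
```

View pics/zoom0.png

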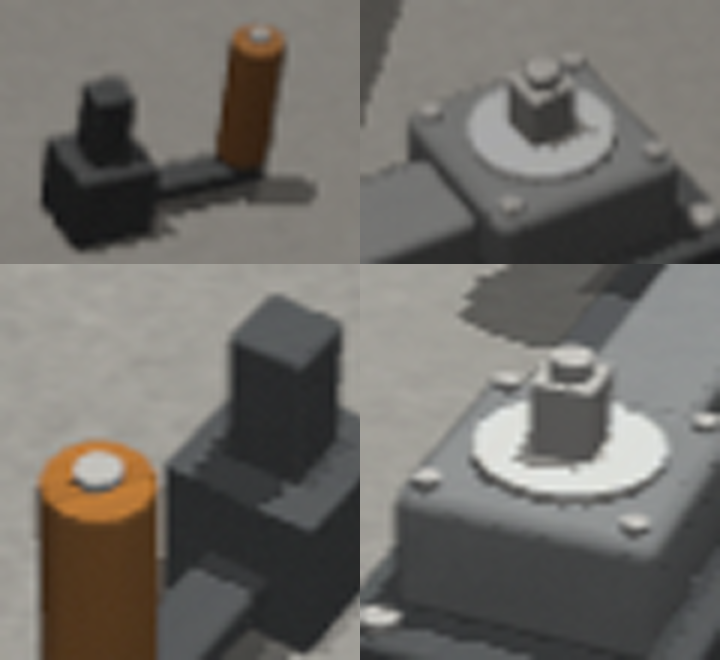

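```bash
cat > h.py <<'E'
import numpy as np,cv2
def ray(i,u,v,fish=False):
    K,R,t=i["K"],i["R"],i["t"]
    x=(u-K[0,2])/K[0,0]; y=(v-K[1,2])/K[1,1]
    if fish:
        r=np.hypot(x,y); s=np.sin(r)/max(r,1e-9); d=np.array([x*s,y*s,np.cos(r)])
    else: d=np.array([x,y,1.])
    return -R.T@t, R.T@d
def onz(i,u,v,z,fish=False):
    c,d=ray(i,u,v,fish); return c+d*(z-c[2])/d[2]
def tri(rs):
    A=np.zeros((3,3));b=np.zeros(3)
    for c,d in rs:
        d=d/np.linalg.norm(d);P=np.eye(3)-np.outer(d,d);A+=P;b+=P@c
    return np.linalg.solve(A,b)
def proj(i,X,fish=False):
    K=i["K"];p=i["R"]@np.asarray(X)+i["t"]
    if fish:
        r=np.hypot(p[0],p[1]);th=np.arctan2(r,p[2]);x,y=p[:2]/r*th
    else:x,y=p[:2]/p[2]
    return K[0,0]*x+K[0,2],K[1,1]*y+K[1,2]
E
python3 - <<'E'
import numpy as np
from h import *
s=np.load("pics/scene0.npz");d=np.load("pics/side0.npz")
for n,z,a,b in [("boss",.074,(372.7,186.9),(352.5,351)),("knob",.086,(397.7,178.5),(321,375.8)),("pin",.095,(308.2,226),(360,245.2))]:
    print(n,onz(s,*a,z).round(4),onz(d,*b,z).round(4),tri([ray(s,*a),ray(d,*b)]).round(4))
# others roughly
for n,z,a in [("jar",.1,(411,243)),("carton",.085,(441,205)),("tin",.048,(346,300))]: print(n,onz(s,*a,z).round(3))
for n,z,a in [("tower trayfront",.06,(236,262))]: print(n,onz(s,*a,z).round(3))
E
```

```text
boss [0.5333 0.2714 0.074 ] [0.529  0.2774 0.074 ] [0.53   0.2745 0.0712]
knob [0.5589 0.3414 0.086 ] [0.5543 0.3478 0.086 ] [0.5555 0.345  0.083 ]
pin [0.576 0.011 0.095] [0.5727 0.0151 0.095 ] [0.5737 0.0124 0.0932]
jar [0.774 0.151 0.1  ]
carton [0.712 0.339 0.085]
tin [ 0.777 -0.047  0.048]
tower trayfront [ 0.541 -0.172  0.06 ]
```

```bash
cat >> h.py <<'E'
from scipy.spatial.transform import Rotation as Ro
E
python3 - <<'E'
import numpy as np
from h import *
from rig import status
w=np.load("pics/wrist0.npz");s=np.load("pics/scene0.npz")
o=status.get_obs();T=Ro.from_quat(o["tool_rot"]).as_matrix()
c=-w["R"].T@w["t"]; print("cam",c, "in tool",T.T@(c-o["position"]))
print("axis in tool",T.T@w["R"].T); print(T)
for a in [(130,262),(186,240),(236,262),(155,290)]: print(onz(s,*a,.11).round(3))
for a in [(151,318),(341,262)]: print(onz(s,*a,.0).round(3))
# plan yaw -20
from math import *
tgt=np.array([.531,.274,.26+.164]); y=radians(-20)
E
```

```text
cam [ 0.28058265 -0.56386088  0.3851874 ] in tool [ 0.00027632 -0.07779292  0.01884025]
axis in tool [[ 9.99999792e-01  6.13036097e-04  1.99068689e-04]
 [-6.44344804e-04  9.58558060e-01  2.84896526e-01]
 [-1.61670422e-05 -2.84896595e-01  9.58558256e-01]]
[[ 3.31380799e-01 -9.43497051e-01 -2.83192348e-04]
 [-9.43495746e-01 -3.31380818e-01  1.59062830e-03]
 [-1.59459762e-03 -2.59912900e-04 -9.99998695e-01]]
[ 0.45 -0.37  0.11]
[ 0.459 -0.245  0.11 ]
[ 0.59  -0.196  0.11 ]
[ 0.558 -0.364  0.11 ]
[ 0.519 -0.379  0.   ]
[0.645 0.059 0.   ]
```

```bash
cat >> h.py <<'E'
def quat(yaw): # tool down, tool x at yaw (rad)
    return Ro.from_matrix(np.array([[np.cos(yaw),np.sin(yaw),0],[np.sin(yaw),-np.cos(yaw),0],[0,0,-1]]))
def plan(pos,rot,wps,jaw):
    """wps: list of (pos,yaw_rad,n rows or None). prints rows"""
    p=np.array(pos,float);r=rot;out=[]
    for tp,ty,n in wps:
        tp=np.array(tp,float);tr=quat(ty)
        rv=(r.inv()*tr).as_rotvec()
        need=max(np.abs(r.inv().apply(tp-p)).max()/.025, np.linalg.norm(rv)/np.radians(8), np.linalg.norm(tp-p)/.025)
        n=n or int(np.ceil(need-1e-6)) or 1
        p0=p.copy();r0=r
        for k in range(1,n+1):
            q=p0+(tp-p0)*k/n; rr=r0*Ro.from_rotvec(rv*k/n)
            d=r.inv().apply(q-p)/.025; w=(r.inv()*rr).as_rotvec()/np.radians(8)
            d=np.round(d,2);w=np.round(w,2)
            out.append([jaw]+(d+0).tolist()+(w+0).tolist())
            p=p+r.apply(d*.025); r=r*Ro.from_rotvec(w*np.radians(8))
    print(len(out),"rows; end",p.round(4))
    for k in range(0,len(out),10): print("["+",".join(str([round(x,2) for x in o]).replace(".0,",",").replace(".0]","]").replace(" ","") for o in out[k:k+10])+"]")
    return out
def yawof(rot):
    m=rot.as_matrix()[:,0];return np.arctan2(m[1],m[0])
E
python3 - <<'E'
from h import *
from rig import status
o=status.get_obs()
plan(o["position"],Ro.from_quat(o["tool_rot"]),[((.574,.013,.46),np.radians(-20),30)],-1)
E
```

```text
30 rows; end [0.574  0.0131 0.4599]
[[-1,-0.6,-0.73,-0.07,0,0,-0.21],[-1,-0.57,-0.74,-0.08,0,0,-0.21],[-1,-0.55,-0.76,-0.07,0,0,-0.21],[-1,-0.53,-0.78,-0.07,0,0,-0.21],[-1,-0.51,-0.79,-0.08,0,0,-0.22],[-1,-0.48,-0.81,-0.07,0,0,-0.21],[-1,-0.46,-0.82,-0.07,0,0,-0.21],[-1,-0.43,-0.84,-0.08,0,0,-0.21],[-1,-0.41,-0.84,-0.07,0,0,-0.21],[-1,-0.39,-0.86,-0.08,0,0,-0.21]]
[[-1,-0.35,-0.87,-0.07,0,0,-0.21],[-1,-0.34,-0.88,-0.07,0,0,-0.21],[-1,-0.3,-0.89,-0.08,0,0,-0.21],[-1,-0.29,-0.9,-0.07,0,0,-0.21],[-1,-0.25,-0.9,-0.07,0,0,-0.22],[-1,-0.23,-0.92,-0.08,0,0,-0.21],[-1,-0.2,-0.92,-0.07,0,0,-0.21],[-1,-0.17,-0.92,-0.07,-0.01,0,-0.21],[-1,-0.15,-0.93,-0.08,0,0.01,-0.21],[-1,-0.11,-0.93,-0.07,0,0,-0.21]]
[[-1,-0.09,-0.94,-0.08,0,0,-0.21],[-1,-0.07,-0.94,-0.07,0,0,-0.21],[-1,-0.03,-0.94,-0.08,0,0,-0.21],[-1,-0.01,-0.94,-0.07,0,0,-0.21],[-1,0.02,-0.94,-0.08,0,0,-0.22],[-1,0.05,-0.94,-0.07,0,0,-0.21],[-1,0.07,-0.93,-0.08,0,0,-0.21],[-1,0.1,-0.94,-0.07,0,0,-0.21],[-1,0.13,-0.93,-0.08,0,0,-0.21],[-1,0.16,-0.93,-0.07,0,0,-0.21]]
```

Call:
{"api": "step_arm", "payload": {
  "steps": [
    [-1, -0.6, -0.73, -0.22, 0, 0, -0.21],
    [-1, -0.57, -0.74, -0.22, 0, 0, -0.21],
    [-1, -0.55, -0.76, -0.22, 0, 0, -0.21],
    [-1, -0.53, -0.78, -0.22, 0, 0, -0.21],
    [-1, -0.51, -0.79, -0.22, 0, 0, -0.22],
    [-1, -0.48, -0.81, -0.22, 0, 0, -0.21],
    [-1, -0.46, -0.82, -0.22, 0, 0, -0.21],
    [-1, -0.43, -0.84, -0.22, 0, 0, -0.21],
    [-1, -0.41, -0.84, -0.22, 0, 0, -0.21],
    [-1, -0.39, -0.86, -0.22, 0, 0, -0.21]
  ]
}}

```text
time: 1.15
position: [0.3301, -0.3865, 0.4605]
tool_rot: [0.893, -0.451, 0.0, 0.0]
ft_force: [0.1, -0.3, -0.0]
grip_width: 0.0871
```

Call:
{"api": "step_arm", "payload": {
  "steps": [
    [-1, -0.35, -0.87, 0, 0, 0, -0.21],
    [-1, -0.34, -0.88, 0, 0, 0, -0.21],
    [-1, -0.3, -0.89, 0, 0, 0, -0.21],
    [-1, -0.29, -0.9, 0, 0, 0, -0.21],
    [-1, -0.25, -0.9, 0, 0, 0, -0.22],
    [-1, -0.23, -0.92, 0, 0, 0, -0.21],
    [-1, -0.2, -0.92, 0, 0, 0, -0.21],
    [-1, -0.17, -0.92, 0, 0, 0, -0.21],
    [-1, -0.15, -0.93, 0, 0, 0, -0.21],
    [-1, -0.11, -0.93, 0, 0, 0, -0.21]
  ]
}}

```text
time: 2.15
position: [0.4519, -0.1857, 0.4603]
tool_rot: [0.949, -0.315, 0.0, 0.0]
ft_force: [-0.2, -0.3, 0.1]
grip_width: 0.087
```

Call:
{"api": "step_arm", "payload": {
  "steps": [
    [-1, -0.09, -0.94, 0, 0, 0, -0.21],
    [-1, -0.07, -0.94, 0, 0, 0, -0.21],
    [-1, -0.03, -0.94, 0, 0, 0, -0.21],
    [-1, -0.01, -0.94, 0, 0, 0, -0.21],
    [-1, 0.02, -0.94, 0, 0, 0, -0.22],
    [-1, 0.05, -0.94, 0, 0, 0, -0.21],
    [-1, 0.07, -0.93, 0, 0, 0, -0.21],
    [-1, 0.1, -0.94, 0, 0, 0, -0.21],
    [-1, 0.13, -0.93, 0, 0, 0, -0.21],
    [-1, 0.16, -0.93, 0, 0, 0, -0.21]
  ]
}}

```text
time: 3.15
position: [0.5736, 0.0152, 0.4603]
tool_rot: [0.985, -0.172, 0.0, 0.0]
ft_force: [-0.3, -0.2, 0.3]
grip_width: 0.0871
```

```bash
cat >> h.py <<'E'
def snap(n,tag):
    from rig import eyes
    i=eyes.camera_info(n); p,d=eyes.camera(n)
    cv2.imwrite(f"pics/{tag}.png",p[:,:,::-1]); np.savez(f"pics/{tag}.npz",p=p,d=d,**i)
    return i,p,d
def st():
    from rig import status
    o=status.get_obs(); r=Ro.from_quat(o["tool_rot"])
    print("t",round(o["time"],2),"pos",o["position"].round(4) if hasattr(o["position"],'round') else np.round(o["position"],4),"yaw",np.degrees(yawof(r)).round(2),"tilt",np.round(r.as_matrix()[:2,2],4),"F",np.round(o["ft_force"],2),"M",np.round(o["moment"],2),"w",round(float(o["grip_width"]),4),"q6",round(float(o["q"][5]),2))
    return np.array(o["position"]),r
E
python3 - <<'E'
from h import *
st(); i,p,d=snap("wrist","w1")
for X in [(.574,.013,.095),(.531,.274,.074),(.556,.345,.086)]: print(np.round(proj(i,X,True),1))
st()
E
```

```text
t 3.15 pos [0.5736 0.0152 0.4603] yaw -19.82 tilt [ 0.0004 -0.0001] F [-0.3  -0.2   0.31] M [-0.04 -0.09  0.04] w 0.0871 q6 0.18
[321.9 222.5]
[196.1   1.9]
[196.8 -62.2]
t 3.2 pos [0.575  0.0176 0.4604] yaw -19.67 tilt [0.0032 0.0027] F [ 1.85  1.18 -0.51] M [ 0.03 -0.11  0.02] w 0.087 q6 0.18
```

View pics/w1.png

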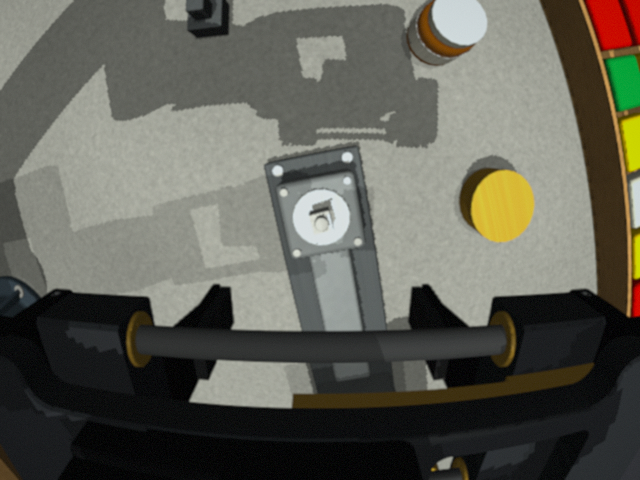

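```bash
python3 - <<'E'
from h import *
for k in range(3): i,p,d=snap("wrist","w2")
st()
print(np.round(proj(i,(.574,.013,.095),True),1))
c=p[180:265,275:375,::-1]
cv2.imwrite("pics/w2z.png",cv2.resize(c,None,fx=7,fy=7,interpolation=cv2.INTER_CUBIC))
E
```

```text
t 3.35 pos [0.5733 0.0141 0.46  ] yaw -19.87 tilt [-0.0004 -0.0005] F [ 0.17 -0.04  1.33] M [-0.   -0.06 -0.  ] w 0.087 q6 0.18
[321.8 222.3]
```

View pics/w2z.png

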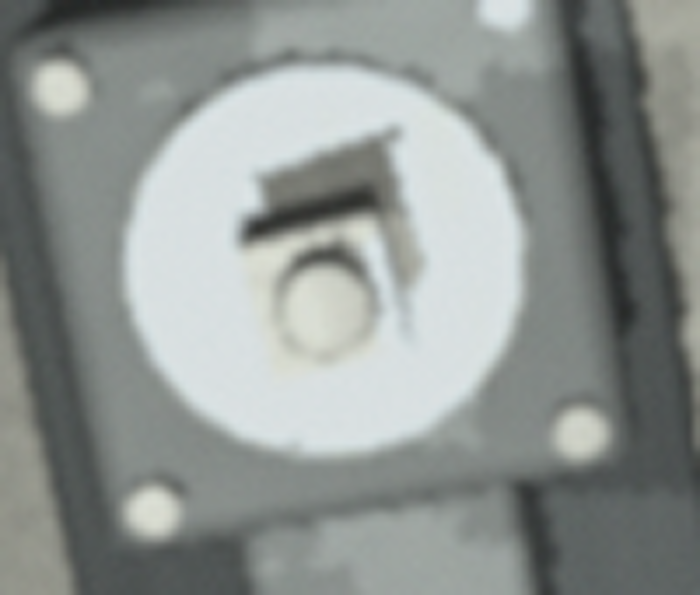

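```bash
python3 - <<'E'
from h import *
i=np.load("pics/w2.npz")
f=lambda x,y,z:onz(i,275+x/7-.43,180+y/7-.43,z,True)
print("pin",f(326,308,.095).round(4),"collar c",f(324,259,.064).round(4))
A,B,C=f(243,242,.088),f(378,210,.088),f(273,375,.088)
for a,b in((A,B),(A,C)): print(np.linalg.norm(b-a).round(4),np.degrees(np.arctan2(*(b-a)[1::-1])).round(1))
a,b=f(153,512,.062),f(580,432,.062);print("bolts",np.degrees(np.arctan2(*(b-a)[1::-1])),np.linalg.norm(b-a))
a,b=f(60,88,.062),f(153,512,.062);print("bolts",np.degrees(np.arctan2(*(b-a)[1::-1])),np.linalg.norm(b-a))
# dark strip lower-edge fit
E
```

```text
pin [0.573 0.012 0.095] collar c [0.5728 0.0123 0.064 ]
0.0192 -6.2
0.0195 -97.7
bolts -8.67832100923477 0.06634053413165839
bolts -98.7718887655262 0.06666216581590104
```

```bash
python3 - <<'E'
from h import *
p,r=st()
plan(p,r,[((.531,.274,.37),np.radians(-20),20)],-1)
E
```

```text
t 3.35 pos [0.5733 0.0141 0.46  ] yaw -19.87 tilt [-0.0004 -0.0005] F [ 0.17 -0.04  1.33] M [-0.   -0.06 -0.  ] w 0.087 q6 0.18
20 rows; end [0.5309 0.2741 0.3701]
[[-1,-0.26,-0.46,0.18,0,0,0],[-1,-0.25,-0.46,0.18,0,0,0],[-1,-0.26,-0.46,0.18,0,0,0],[-1,-0.26,-0.46,0.18,0,0,0],[-1,-0.25,-0.46,0.18,0,0,0],[-1,-0.26,-0.46,0.18,0,0,0],[-1,-0.25,-0.46,0.18,0,0,0.01],[-1,-0.26,-0.46,0.18,0,0,0],[-1,-0.26,-0.46,0.18,0,0,0],[-1,-0.25,-0.46,0.18,0,0,0]]
[[-1,-0.26,-0.46,0.18,0,0,0],[-1,-0.26,-0.46,0.18,0,0,0],[-1,-0.26,-0.46,0.18,0,0,0],[-1,-0.25,-0.46,0.18,0,0,0],[-1,-0.26,-0.46,0.18,0,0,0],[-1,-0.26,-0.46,0.17,0,0,0],[-1,-0.25,-0.46,0.18,0,0,0],[-1,-0.26,-0.46,0.18,0,0,0],[-1,-0.26,-0.46,0.18,0,0,0.01],[-1,-0.26,-0.46,0.18,0,0,0]]
```

Call:
{"api": "step_arm", "payload": {
  "steps": [
    [-1, -0.26, -0.46, 0.18, 0, 0, 0],
    [-1, -0.26, -0.46, 0.18, 0, 0, 0],
    [-1, -0.26, -0.46, 0.18, 0, 0, 0],
    [-1, -0.26, -0.46, 0.18, 0, 0, 0],
    [-1, -0.26, -0.46, 0.18, 0, 0, 0],
    [-1, -0.26, -0.46, 0.18, 0, 0, 0],
    [-1, -0.26, -0.46, 0.18, 0, 0, 0],
    [-1, -0.26, -0.46, 0.18, 0, 0, 0],
    [-1, -0.26, -0.46, 0.18, 0, 0, 0],
    [-1, -0.25, -0.46, 0.18, 0, 0, 0]
  ]
}}

```text
time: 4.35
position: [0.5523, 0.1443, 0.4144]
tool_rot: [0.985, -0.174, 0.0, -0.0]
ft_force: [0.1, -0.1, 0.1]
grip_width: 0.0871
```

Call:
{"api": "step_arm", "payload": {
  "steps": [
    [-1, -0.26, -0.51, 0.2, 0, 0, 0],
    [-1, -0.26, -0.51, 0.2, 0, 0, 0],
    [-1, -0.26, -0.51, 0.2, 0, 0, 0],
    [-1, -0.26, -0.51, 0.2, 0, 0, 0],
    [-1, -0.26, -0.51, 0.2, 0, 0, 0],
    [-1, -0.26, -0.51, 0.2, 0, 0, 0],
    [-1, -0.26, -0.51, 0.2, 0, 0, 0],
    [-1, -0.26, -0.51, 0.2, 0, 0, 0],
    [-1, -0.26, -0.51, 0.2, 0, 0, 0],
    [-1, 0, 0, 0, 0, 0, 0]
  ]
}}

```text
time: 5.35
position: [0.5362, 0.2728, 0.3688]
tool_rot: [0.985, -0.173, -0.001, 0.0]
ft_force: [0.2, -0.0, -0.1]
grip_width: 0.0873
```

```bash
python3 - <<'E'
from h import *
for k in range(2): i,p,d=snap("wrist","w3")
st()
for X in [(.531,.274,.074),(.556,.345,.086)]: print(np.round(proj(i,X,True),1))
E
```

```text
t 5.45 pos [0.5367 0.2713 0.3696] yaw -19.95 tilt [-0.0002 -0.0005] F [ 0.29  0.83 -0.73] M [-0.08 -0.06 -0.02] w 0.0871 q6 0.63
[313.5 239.9]
[311.9 141.5]
```

View pics/w3.png

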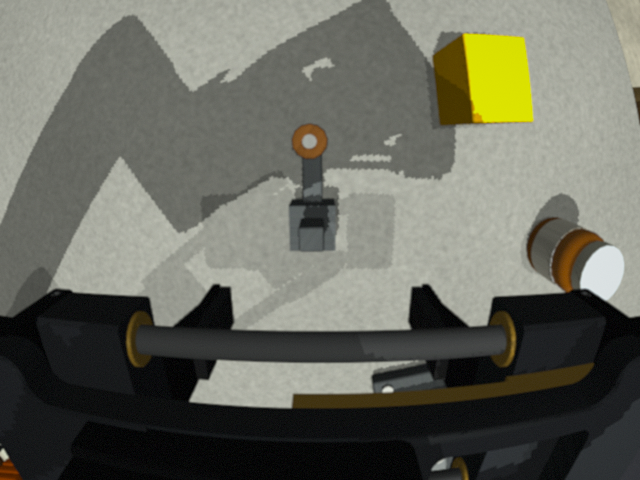

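```bash
python3 - <<'E'
from h import *
i=np.load("pics/w3.npz");c=i["p"][115:260,260:365,::-1]
cv2.imwrite("pics/w3z.png",cv2.resize(c,None,fx=4,fy=4,interpolation=cv2.INTER_CUBIC))
E
```

```text
(no output)
```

View pics/w3z.png

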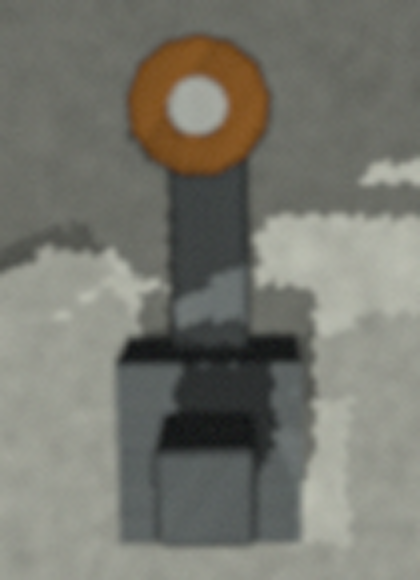

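```bash
python3 - <<'E'
from h import *
i=np.load("pics/w3.npz")
f=lambda x,y,z:onz(i,260+x/4-.38,115+y/4-.38,z,True)
P=[f(*a,.074) for a in((157,449),(253,446),(252,544),(157,543))]
b=np.mean(P,0);k=f(198,105,.086);print("boss",b.round(4),"knob",k.round(4),np.linalg.norm((k-b)[:2]).round(4),np.degrees(np.arctan2(*(k-b)[1::-1])).round(2))
for a,c in((0,1),(1,2),(2,3),(3,0)): print(np.linalg.norm(P[c]-P[a]).round(4),np.degrees(np.arctan2(*(P[c]-P[a])[1::-1])).round(1))
a,c=f(118,365,.038),f(301,358,.038);print(np.linalg.norm(c-a).round(4),np.degrees(np.arctan2(*(c-a)[1::-1])).round(1))
p,r=st()
plan(p,r,[((b[0],b[1],.26),np.radians(-18.5),7),((b[0],b[1],.226),np.radians(-18.5),3)],-.2)
E
```

```text
boss [0.5294 0.2757 0.074 ] knob [0.5543 0.3461 0.086 ] 0.0746 70.5
0.0184 -18.1
0.0196 -110.3
0.0185 159.5
0.0188 69.2
0.0391 -17.7
t 5.45 pos [0.5367 0.2713 0.3696] yaw -19.95 tilt [-0.0002 -0.0005] F [ 0.29  0.83 -0.73] M [-0.08 -0.06 -0.02] w 0.0871 q6 0.63
10 rows; end [0.5295 0.2756 0.2261]
[[-0.2,-0.05,-0.01,0.63,0,0,-0.03],[-0.2,-0.05,-0.01,0.62,0,0,-0.02],[-0.2,-0.04,-0.01,0.63,0,0,-0.03],[-0.2,-0.05,-0.01,0.62,0,0,-0.02],[-0.2,-0.05,-0.01,0.63,0,0,-0.03],[-0.2,-0.05,-0.01,0.63,0,0,-0.03],[-0.2,-0.04,-0.01,0.62,0,0,-0.02],[-0.2,0,0,0.45,0,0,0],[-0.2,0,0,0.46,0,0,0],[-0.2,0,0,0.45,0,0,0]]
```

Call:
{"api": "step_arm", "payload": {
  "steps": [
    [-0.2, -0.05, -0.01, 0.63, 0, 0, -0.01],
    [-0.2, -0.05, -0.01, 0.63, 0, 0, -0.01],
    [-0.2, -0.04, -0.01, 0.62, 0, 0, -0.01],
    [-0.2, -0.05, -0.01, 0.62, 0, 0, -0.01],
    [-0.2, -0.05, -0.01, 0.63, 0, 0, -0.01],
    [-0.2, -0.05, -0.01, 0.63, 0, 0, 0],
    [-0.2, -0.04, -0.01, 0.62, 0, 0, 0],
    [-0.2, 0, 0, 0.45, 0, 0, 0],
    [-0.2, 0, 0, 0.45, 0, 0, 0],
    [-0.2, 0, 0, 0.45, 0, 0, 0]
  ]
}}

```text
time: 6.45
position: [0.5301, 0.2752, 0.2262]
tool_rot: [0.985, -0.171, 0.0, -0.0]
ft_force: [-0.8, 0.2, -0.2]
grip_width: 0.0522
```

Call:
{"api": "step_arm", "payload": {
  "steps": [
    [-0.2, 0, 0, 0, 0, 0, 0],
    [0.2, 0, 0, 0, 0, 0, 0],
    [0.4, 0, 0, 0, 0, 0, 0],
    [0.5, 0, 0, 0, 0, 0, 0],
    [0.6, 0, 0, 0, 0, 0, 0],
    [0.7, 0, 0, 0, 0, 0, 0],
    [0.8, 0, 0, 0, 0, 0, 0],
    [1, 0, 0, 0, 0, 0, 0],
    [1, 0, 0, 0, 0, 0, 0],
    [1, 0, 0, 0, 0, 0, 0]
  ],
  "squeeze": 30
}}

```text
time: 7.45
position: [0.5296, 0.2755, 0.2268]
tool_rot: [0.985, -0.17, 0.0, -0.0]
ft_force: [-1.2, 0.2, 2.6]
grip_width: 0.0196
```

```bash
python3 - <<'E'
from h import *
p,r=st(); snap("side","s4"); i,p_,d=snap("wrist","w4")
E
```

```text
t 7.45 pos [0.5296 0.2755 0.2268] yaw -19.6 tilt [0.0003 0.0002] F [-1.25  0.19  2.58] M [ 0.08  0.09 -0.01] w 0.0196 q6 0.63
```

View pics/s4.png

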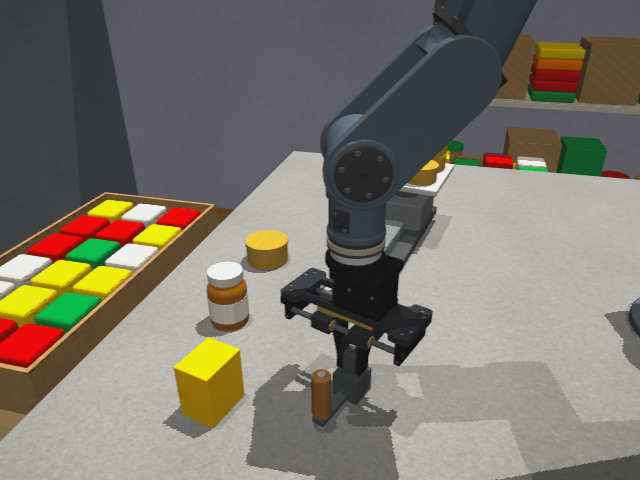

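View pics/w4.png

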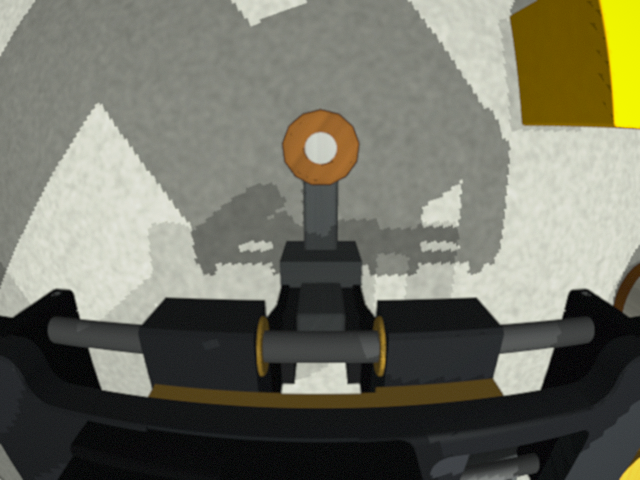

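```bash
python3 - <<'E'
from h import *
i=np.load("pics/w4.npz")
k=onz(i,320.3,147,.086,True);p,r=st()
print(k.round(4)); v=r.inv().apply(k-p);print("knob in tool",v.round(4),"=> hub y", (v[1]+.075).round(4))
E
```

```text
t 7.55 pos [0.5296 0.2755 0.2268] yaw -19.61 tilt [0.0002 0.0002] F [-1.03  0.27  4.62] M [0.06 0.1  0.  ] w 0.0201 q6 0.63
[0.5545 0.3462 0.086 ]
knob in tool [-0.0003 -0.0749  0.1409] => hub y 0.0001
```

```bash
python3 - <<'E'
from h import *
p,r=st()
plan(p,r,[((p[0],p[1],.35),np.radians(-19.6),6),((.573,.012,.345),np.radians(-6.9),14)],1)
E
```

```text
t 7.55 pos [0.5296 0.2755 0.2268] yaw -19.61 tilt [0.0002 0.0002] F [-1.03  0.27  4.62] M [0.06 0.1  0.  ] w 0.0201 q6 0.63
20 rows; end [0.5731 0.0119 0.345 ]
[[1,0,0,-0.82,0,0,0],[1,0,0,-0.82,0,0,0],[1,0,0,-0.82,0,0,0],[1,0,0,-0.82,0,0,0],[1,0,0,-0.83,0,0,0],[1,0,0,-0.82,0,0,0],[1,0.37,0.67,0.01,0,0,-0.11],[1,0.36,0.67,0.02,0,0,-0.12],[1,0.35,0.68,0.01,0,0,-0.11],[1,0.33,0.68,0.02,0,0,-0.11]]
[[1,0.33,0.69,0.01,0,0,-0.12],[1,0.32,0.7,0.02,0,0,-0.11],[1,0.3,0.7,0.01,0,0,-0.11],[1,0.29,0.7,0.02,0,0,-0.12],[1,0.29,0.71,0.01,0,0,-0.11],[1,0.27,0.71,0.01,0,0,-0.11],[1,0.26,0.72,0.02,0,0,-0.12],[1,0.24,0.72,0.01,0,0,-0.11],[1,0.24,0.73,0.02,0,0,-0.12],[1,0.23,0.73,0.01,0,0,-0.11]]
```

Call:
{"api": "step_arm", "payload": {
  "steps": [
    [1, 0, 0, -0.3, 0, 0, 0],
    [1, 0, 0, -0.92, 0, 0, 0],
    [1, 0, 0, -0.92, 0, 0, 0],
    [1, 0, 0, -0.92, 0, 0, 0],
    [1, 0, 0, -0.93, 0, 0, 0],
    [1, 0, 0, -0.93, 0, 0, 0],
    [1, 0.37, 0.67, 0.01, 0, 0, -0.11],
    [1, 0.36, 0.67, 0.02, 0, 0, -0.12],
    [1, 0.35, 0.68, 0.01, 0, 0, -0.11],
    [1, 0.33, 0.68, 0.02, 0, 0, -0.11]
  ]
}}

```text
time: 8.55
position: [0.5414, 0.1993, 0.3471]
tool_rot: [0.99, -0.139, -0.001, 0.001]
ft_force: [0.3, -0.4, -5.0]
grip_width: 0.0198
```

Call:
{"api": "step_arm", "payload": {
  "steps": [
    [1, 0.33, 0.69, 0.01, 0, 0, -0.12],
    [1, 0.32, 0.7, 0.02, 0, 0, -0.11],
    [1, 0.3, 0.7, 0.01, 0, 0, -0.11],
    [1, 0.29, 0.7, 0.02, 0, 0, -0.12],
    [1, 0.29, 0.71, 0.01, 0, 0, -0.11],
    [1, 0.27, 0.71, 0.01, 0, 0, -0.11],
    [1, 0.26, 0.72, 0.02, 0, 0, -0.12],
    [1, 0.24, 0.72, 0.01, 0, 0, -0.11],
    [1, 0.24, 0.73, 0.02, 0, 0, -0.12],
    [1, 0.23, 0.73, 0.01, 0, 0, -0.11]
  ]
}}

```text
time: 9.55
position: [0.5725, 0.011, 0.3434]
tool_rot: [0.998, -0.06, -0.001, -0.0]
ft_force: [0.6, -0.1, -4.5]
grip_width: 0.0201
```

```bash
python3 - <<'E'
from h import *
st();snap("scene","c5");snap("side","s5")
p,r=st()
S=cv2.imread("pics/c5.png");D=cv2.imread("pics/s5.png")
a=np.hstack([cv2.resize(S[150:270,250:350],None,fx=4,fy=4),cv2.resize(D[170:290,310:410],None,fx=4,fy=4)])
cv2.imwrite("pics/z5.png",a)
plan(p,r,[((.573,.012,p[2]-.025),np.radians(-6.9),8)],1)
E
```

```text
t 9.55 pos [0.5725 0.011  0.3434] yaw -6.85 tilt [-0.0029  0.0002] F [ 0.61 -0.05 -4.5 ] M [-0.1  -0.09 -0.02] w 0.0201 q6 -0.06
t 9.65 pos [0.5733 0.0095 0.3436] yaw -7.02 tilt [-0.0012 -0.0011] F [ 0.61  0.01 -5.18] M [ 0.03 -0.09 -0.02] w 0.0202 q6 -0.05
8 rows; end [0.5731 0.0121 0.3186]
[[1,0,-0.01,0.12,0,0,0],[1,-0.01,-0.01,0.13,0,0,0],[1,0,-0.02,0.12,0,0,-0.01],[1,0,-0.01,0.13,0,0,0],[1,0,-0.01,0.12,0.01,0,0],[1,-0.01,-0.01,0.13,0,0.01,0],[1,0,-0.02,0.12,0,0,0],[1,0,-0.01,0.13,0,0,-0.01]]
```

View pics/z5.png

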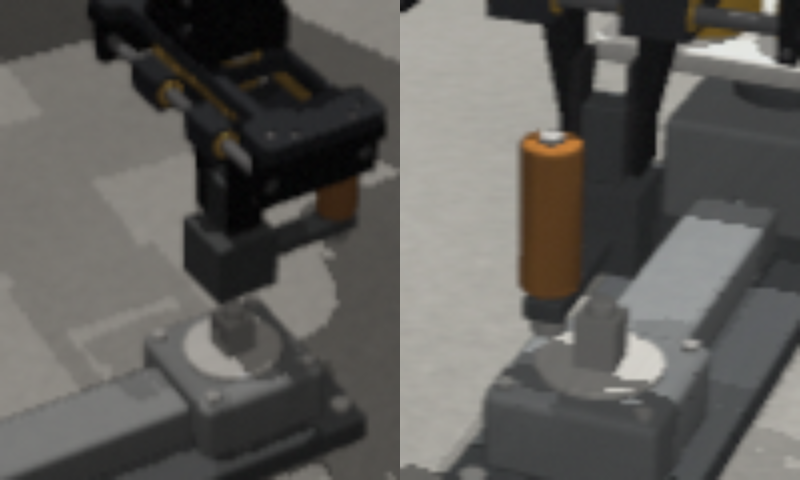

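Call:
{"api": "step_arm", "payload": {
  "steps": [
    [1, 0, 0, 0.25, 0, 0, 0],
    [1, 0, 0, 0.25, 0, 0, 0],
    [1, 0, 0, 0.2, 0, 0, 0],
    [1, 0, 0, 0.1, 0, 0, 0],
    [1, 0, 0, 0, 0, 0, 0],
    [1, 0, 0, 0, 0, 0, 0],
    [1, 0, 0, 0, 0, 0, 0],
    [1, 0, 0, 0, 0, 0, 0],
    [1, 0, 0, 0, 0, 0, 0],
    [1, 0, 0, 0, 0, 0, 0]
  ]
}}

```text
time: 10.65
position: [0.5731, 0.0118, 0.3247]
tool_rot: [0.998, -0.06, 0.0, 0.0]
ft_force: [-0.2, 0.8, -4.7]
grip_width: 0.0196
```

```bash
python3 - <<'E'
from h import *
st()
E
```

```text
t 10.65 pos [0.5731 0.0118 0.3247] yaw -6.89 tilt [ 0.0003 -0.    ] F [-0.21  0.8  -4.69] M [-0.06 -0.11 -0.02] w 0.0196 q6 -0.05
```

Call:
{"api": "step_arm", "payload": {
  "steps": [
    [1, 0, 0, 0.04, 0, 0, 0],
    [1, 0, 0, 0.04, 0, 0, 0],
    [1, 0, 0, 0.04, 0, 0, 0],
    [1, 0, 0, 0.04, 0, 0, 0],
    [1, 0, 0, 0.04, 0, 0, 0],
    [1, 0, 0, 0.04, 0, 0, 0],
    [1, 0, 0, 0.04, 0, 0, 0],
    [1, 0, 0, 0.04, 0, 0, 0],
    [1, 0, 0, 0, 0, 0, 0],
    [1, 0, 0, 0, 0, 0, 0]
  ]
}}

```text
time: 11.65
position: [0.5731, 0.0119, 0.3165]
tool_rot: [0.998, -0.06, -0.0, -0.0]
ft_force: [-0.2, -0.4, -3.6]
grip_width: 0.0198
```

Call:
{"api": "step_arm", "payload": {
  "steps": [
    [1, 0, 0, 0.03, 0, 0, 0],
    [1, 0, 0, 0.03, 0, 0, 0],
    [1, 0, 0, 0.03, 0, 0, 0],
    [1, 0, 0, 0.03, 0, 0, 0],
    [1, 0, 0, 0.03, 0, 0, 0],
    [1, 0, 0, 0.03, 0, 0, 0],
    [1, 0, 0, 0, 0, 0, 0],
    [1, 0, 0, 0, 0, 0, 0],
    [1, 0, 0, 0, 0, 0, 0],
    [1, 0, 0, 0, 0, 0, 0]
  ]
}}

```text
time: 12.65
position: [0.5731, 0.0118, 0.3121]
tool_rot: [0.998, -0.06, 0.0, 0.0]
ft_force: [0.2, 0.2, -3.2]
grip_width: 0.0197
```

```bash
python3 - <<'E'
from h import *
st()
E
```

```text
t 12.65 pos [0.5731 0.0118 0.3121] yaw -6.89 tilt [ 0.0001 -0.    ] F [ 0.25  0.24 -3.19] M [-0.04 -0.09 -0.08] w 0.0197 q6 -0.05
```

Call:
{"api": "step_arm", "payload": {
  "steps": [
    [1, 0, 0, 0.03, 0, 0, 0],
    [1, 0, 0, 0.03, 0, 0, 0],
    [1, 0, 0, 0.03, 0, 0, 0],
    [1, 0, 0, 0.03, 0, 0, 0],
    [1, 0, 0, 0, 0, 0, 0],
    [1, 0, 0, 0, 0, 0, 0],
    [1, 0, 0, 0, 0, 0, 0],
    [1, 0, 0, 0, 0, 0, 0],
    [1, 0, 0, 0, 0, 0, 0],
    [1, 0, 0, 0, 0, 0, 0]
  ]
}}

```text
time: 13.65
position: [0.5731, 0.0118, 0.309]
tool_rot: [0.998, -0.06, 0.0, -0.0]
ft_force: [0.0, -0.5, -4.5]
grip_width: 0.0199
```

```bash
python3 - <<'E'
from h import *
st()
E
```

```text
t 13.65 pos [0.5731 0.0118 0.309 ] yaw -6.89 tilt [0.0001 0.    ] F [ 0.03 -0.46 -4.49] M [-0.06 -0.05  0.02] w 0.0199 q6 -0.05
```

Call:
{"api": "step_arm", "payload": {
  "steps": [
    [1, 0, 0, 0.06, 0, 0, 0],
    [1, 0, 0, 0.06, 0, 0, 0],
    [1, 0, 0, 0.06, 0, 0, 0],
    [1, 0, 0, 0.06, 0, 0, 0],
    [1, 0, 0, 0.06, 0, 0, 0],
    [1, 0, 0, 0.06, 0, 0, 0],
    [1, 0, 0, 0.06, 0, 0, 0],
    [1, 0, 0, 0.06, 0, 0, 0],
    [1, 0, 0, 0.06, 0, 0, 0],
    [1, 0, 0, 0.06, 0, 0, 0]
  ]
}}

```text
time: 14.65
position: [0.5731, 0.0118, 0.2939]
tool_rot: [0.998, -0.06, 0.0, 0.0]
ft_force: [-0.7, 0.5, -5.3]
grip_width: 0.0196
```

```bash
python3 - <<'E'
from h import *
st()
E
```

```text
t 14.65 pos [0.5731 0.0118 0.2939] yaw -6.88 tilt [ 0. -0.] F [-0.71  0.48 -5.33] M [-0.03 -0.08 -0.03] w 0.0196 q6 -0.05
```

Going in freely; 3 mm remain.

Call:
{"api": "step_arm", "payload": {
  "steps": [
    [1, 0, 0, 0.03, 0, 0, 0],
    [1, 0, 0, 0.03, 0, 0, 0],
    [1, 0, 0, 0.03, 0, 0, 0],
    [1, 0, 0, 0.03, 0, 0, 0],
    [1, 0, 0, 0, 0, 0, 0],
    [1, 0, 0, 0, 0, 0, 0],
    [1, 0, 0, 0, 0, 0, 0],
    [1, 0, 0, 0, 0, 0, 0],
    [1, 0, 0, 0, 0, 0, 0],
    [1, 0, 0, 0, 0, 0, 0]
  ]
}}

```text
time: 15.65
position: [0.5731, 0.0118, 0.291]
tool_rot: [0.998, -0.06, -0.0, 0.0]
ft_force: [0.1, -0.2, -4.6]
grip_width: 0.0198
```

```bash
python3 - <<'E'
from h import *
st()
E
```

```text
t 15.65 pos [0.5731 0.0118 0.291 ] yaw -6.89 tilt [-0. -0.] F [ 0.14 -0.22 -4.56] M [-0.06 -0.08 -0.08] w 0.0198 q6 -0.05
```

Call:
{"api": "step_arm", "payload": {
  "steps": [
    [1, 0, 0, 0.02, 0, 0, 0],
    [1, 0, 0, 0, 0, 0, 0],
    [0.4, 0, 0, 0, 0, 0, 0],
    [0.2, 0, 0, 0, 0, 0, 0],
    [0, 0, 0, 0, 0, 0, 0],
    [0, 0, 0, -0.2, 0, 0, 0],
    [0, 0, 0, -0.5, 0, 0, 0],
    [0, 0, 0, -0.8, 0, 0, 0],
    [0, 0, 0, -0.9, 0, 0, 0],
    [0, 0, 0, -0.8, 0, 0, 0]
  ]
}}

```text
time: 16.65
position: [0.5732, 0.0119, 0.3726]
tool_rot: [0.998, -0.06, 0.001, 0.0]
ft_force: [-0.5, -0.4, -0.5]
grip_width: 0.0435
```

```bash
python3 - <<'E'
from h import *
st();snap("side","s6");snap("scene","c6");i,_,_=snap("wrist","w6");p,r=st()
print("boss",np.round(proj(i,(.5731,.0118,.138),True),1),"knob",np.round(proj(i,(.5821,.0863,.150),True),1))
S=cv2.imread("pics/c6.png");D=cv2.imread("pics/s6.png")
a=np.hstack([cv2.resize(S[150:270,250:350],None,fx=4,fy=4),cv2.resize(D[170:290,310:410],None,fx=4,fy=4)])
cv2.imwrite("pics/z6.png",a)
E
```

```text
t 16.65 pos [0.5732 0.0119 0.3726] yaw -6.88 tilt [ 0.0017 -0.0003] F [-0.49 -0.4  -0.49] M [-0.03 -0.09 -0.06] w 0.0435 q6 -0.05
t 16.8 pos [0.5736 0.0118 0.3727] yaw -6.88 tilt [ 0.0048 -0.0008] F [-0.16  0.01  0.03] M [-0.04 -0.11  0.03] w 0.0439 q6 -0.05
boss [316.2 266.1] knob [315.9 143.4]
```

View pics/z6.png

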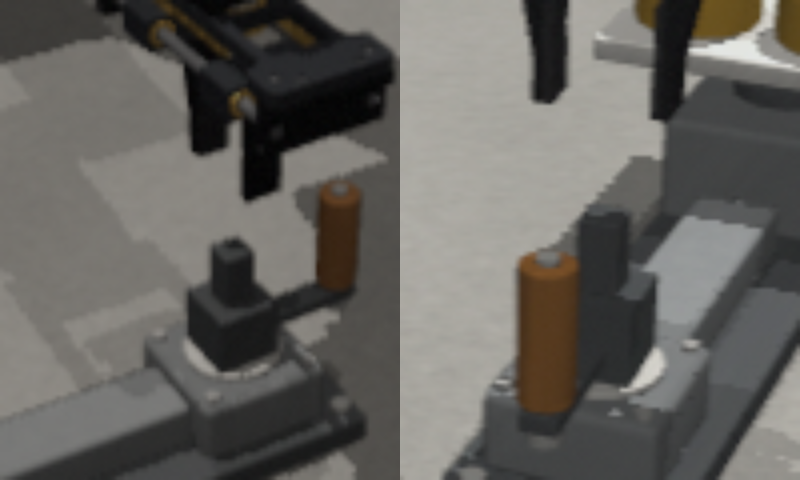

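View pics/w6.png

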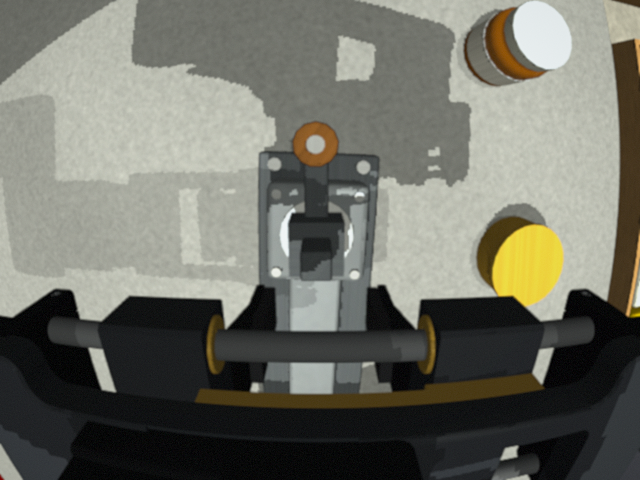

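```bash
python3 - <<'E'
from h import *
p,r=st()
p=np.array([.5731,.0118,.3732])
plan(p,quat(np.radians(-6.9)),[((.5821,.0863,.355),np.radians(-6.9),5),((.5821,.0863,.292),np.radians(-6.9),5)],0)
E
```

```text
t 16.8 pos [0.5736 0.0118 0.3727] yaw -6.88 tilt [ 0.0048 -0.0008] F [-0.16  0.01  0.03] M [-0.04 -0.11  0.03] w 0.0439 q6 -0.05
10 rows; end [0.5821 0.0863 0.292 ]
[[0,0,-0.6,0.15,0,0,0],[0,0,-0.6,0.14,0,0,0],[0,0,-0.6,0.15,0,0,0],[0,0,-0.6,0.14,0,0,0],[0,0,-0.6,0.15,0,0,0],[0,0,0,0.5,0,0,0],[0,0,0,0.51,0,0,0],[0,0,0,0.5,0,0,0],[0,0,0,0.5,0,0,0],[0,0,0,0.51,0,0,0]]
```

Call:
{"api": "step_arm", "payload": {
  "steps": [
    [0, 0, -0.6, 0.1, 0, 0, 0],
    [0, 0, -0.6, 0.1, 0, 0, 0],
    [0, 0, -0.6, 0.1, 0, 0, 0],
    [0, 0, -0.6, 0.1, 0, 0, 0],
    [0, 0, -0.6, 0.1, 0, 0, 0],
    [0, 0, 0, 0.2, 0, 0, 0],
    [0, 0, 0, 0.6, 0, 0, 0],
    [0, 0, 0, 0.7, 0, 0, 0],
    [0, 0, 0, 0.7, 0, 0, 0],
    [0, 0, 0, 0.4, 0, 0, 0]
  ]
}}

```text
time: 17.8
position: [0.5817, 0.0862, 0.2913]
tool_rot: [0.998, -0.06, -0.001, 0.0]
ft_force: [-0.6, -0.1, -0.2]
grip_width: 0.0437
```

Call:
{"api": "step_arm", "payload": {
  "steps": [
    [0, 0, 0, 0, 0, 0, 0],
    [0.2, 0, 0, 0, 0, 0, 0],
    [0.3, 0, 0, 0, 0, 0, 0],
    [0.35, 0, 0, 0, 0, 0, 0],
    [0.4, 0, 0, 0, 0, 0, 0],
    [0.5, 0, 0, 0, 0, 0, 0],
    [0.7, 0, 0, 0, 0, 0, 0],
    [1, 0, 0, 0, 0, 0, 0],
    [1, 0, 0, 0, 0, 0, 0],
    [1, 0, 0, 0, 0, 0, 0]
  ],
  "squeeze": 15
}}

```text
time: 18.8
position: [0.5822, 0.0864, 0.2933]
tool_rot: [0.998, -0.06, 0.0, -0.0]
ft_force: [-0.2, 1.4, 2.4]
grip_width: 0.0258
```

```bash
python3 - <<'E'
from h import *
st()
E
```

```text
t 18.8 pos [0.5822 0.0864 0.2933] yaw -6.89 tilt [0.0006 0.0003] F [-0.19  1.36  2.44] M [ 0.18 -0.04 -0.01] w 0.0258 q6 0.08
```

```bash
cat >> h.py <<'E'
def wind(th0,steps,jaw=1,err=(0,0)):
    """th in deg relative to tool x axis; tool pos=R(cos,-sin)"""
    out=[];th=th0;e=np.array(err,float);first=True
    p=.075*np.array([np.cos(np.radians(th)),-np.sin(np.radians(th))])+e
    for s in steps:
        th-=s; q=.075*np.array([np.cos(np.radians(th)),-np.sin(np.radians(th))])
        d=np.round((q-p)/.025,2); p=p+d*.025
        out.append([jaw,float(d[0])+0,float(d[1])+0,0,0,0,0])
    print("th end",th,"res",(q-p).round(5))
    for k in range(0,len(out),10): print(str(out[k:k+10]).replace(" ","").replace(".0,",",").replace(".0]","]"))
def wstat(c=(.5731,.0118),yaw=-6.9):
    p,r=st(); v=r.inv().apply(p-np.array([c[0],c[1],p[2]]))
    from rig import status
    F=r.inv().apply(status.get_obs()["ft_force"])
    th=np.arctan2(-v[1],v[0]); er=np.array([np.cos(th),-np.sin(th)]); et=np.array([np.sin(th),np.cos(th)]) # et: cw tangent
    print("theta",np.degrees(th).round(2),"R",np.hypot(v[0],v[1]).round(5),"F radial out",(F[:2]@er).round(2),"F along cw",(F[:2]@et).round(2))
E
python3 - <<'E'
from h import *
wstat()
wind(90,[4]+[8]*9)
E
```

```text
t 18.8 pos [0.5822 0.0864 0.2933] yaw -6.89 tilt [0.0006 0.0003] F [-0.19  1.36  2.44] M [ 0.18 -0.04 -0.01] w 0.0258 q6 0.08
theta 89.91 R 0.07518 F radial out 1.33 F along cw -0.35
th end 14 res [2.0e-05 1.1e-04]
[[1,0.21,0.01,0,0,0,0],[1,0.41,0.06,0,0,0,0],[1,0.41,0.11,0,0,0,0],[1,0.38,0.17,0,0,0,0],[1,0.35,0.22,0,0,0,0],[1,0.32,0.27,0,0,0,0],[1,0.28,0.31,0,0,0,0],[1,0.24,0.35,0,0,0,0],[1,0.18,0.38,0,0,0,0],[1,0.13,0.39,0,0,0,0]]
```

Call:
{"api": "step_arm", "payload": {
  "steps": [
    [1, 0.21, 0.01, 0, 0, 0, 0],
    [1, 0.41, 0.06, 0, 0, 0, 0],
    [1, 0.41, 0.11, 0, 0, 0, 0],
    [1, 0.38, 0.17, 0, 0, 0, 0],
    [1, 0.35, 0.22, 0, 0, 0, 0],
    [1, 0.32, 0.27, 0, 0, 0, 0],
    [1, 0.28, 0.31, 0, 0, 0, 0],
    [1, 0.24, 0.35, 0, 0, 0, 0],
    [1, 0.18, 0.38, 0, 0, 0, 0],
    [1, 0.13, 0.39, 0, 0, 0, 0]
  ]
}}

```text
time: 19.8
position: [0.6478, 0.0226, 0.2933]
tool_rot: [0.998, -0.06, -0.001, -0.002]
ft_force: [-2.2, 6.1, 4.7]
grip_width: 0.0254
```

```bash
python3 - <<'E'
from h import *
wstat()
wind(14,[12]*30)
E
```

```text
t 19.8 pos [0.6478 0.0226 0.2933] yaw -6.93 tilt [-0.001   0.0044] F [-2.19  6.1   4.75] M [ 1.4   0.38 -0.06] w 0.0254 q6 -0.02
theta 15.18 R 0.07546 F radial out -1.3 F along cw -6.37
th end -346 res [ 0. -0.]
[[1,0.09,0.62,0,0,0,0],[1,-0.05,0.63,0,0,0,0],[1,-0.17,0.6,0,0,0,0],[1,-0.29,0.55,0,0,0,0],[1,-0.41,0.48,0,0,0,0],[1,-0.49,0.39,0,0,0,0],[1,-0.56,0.27,0,0,0,0],[1,-0.61,0.16,0,0,0,0],[1,-0.63,0.02,0,0,0,0],[1,-0.62,-0.11,0,0,0,0]]
[[1,-0.58,-0.24,0,0,0,0],[1,-0.52,-0.35,0,0,0,0],[1,-0.43,-0.45,0,0,0,0],[1,-0.34,-0.53,0,0,0,0],[1,-0.21,-0.59,0,0,0,0],[1,-0.09,-0.62,0,0,0,0],[1,0.04,-0.63,0,0,0,0],[1,0.18,-0.6,0,0,0,0],[1,0.29,-0.55,0,0,0,0],[1,0.41,-0.48,0,0,0,0]]
[[1,0.49,-0.39,0,0,0,0],[1,0.56,-0.27,0,0,0,0],[1,0.61,-0.16,0,0,0,0],[1,0.63,-0.02,0,0,0,0],[1,0.62,0.11,0,0,0,0],[1,0.58,0.24,0,0,0,0],[1,0.52,0.35,0,0,0,0],[1,0.43,0.45,0,0,0,0],[1,0.34,0.53,0,0,0,0],[1,0.21,0.59,0,0,0,0]]
```

Call:
{"api": "step_arm", "payload": {
  "steps": [
    [1, 0.09, 0.62, 0, 0, 0, 0],
    [1, -0.05, 0.63, 0, 0, 0, 0],
    [1, -0.17, 0.6, 0, 0, 0, 0],
    [1, -0.29, 0.55, 0, 0, 0, 0],
    [1, -0.41, 0.48, 0, 0, 0, 0],
    [1, -0.49, 0.39, 0, 0, 0, 0],
    [1, -0.56, 0.27, 0, 0, 0, 0],
    [1, -0.61, 0.16, 0, 0, 0, 0],
    [1, -0.63, 0.02, 0, 0, 0, 0],
    [1, -0.62, -0.11, 0, 0, 0, 0]
  ]
}}

```text
time: 20.8
position: [0.5467, -0.0584, 0.2937]
tool_rot: [0.998, -0.061, 0.006, 0.001]
ft_force: [7.6, 0.2, -2.6]
grip_width: 0.0256
```

```bash
python3 - <<'E'
from h import *
wstat()
i,_,_=snap("wrist","w7")
E
```

```text
t 20.8 pos [ 0.5467 -0.0584  0.2937] yaw -6.94 tilt [ 0.0112 -0.003 ] F [ 7.58  0.2  -2.58] M [ 0.07 -1.39 -0.04] w 0.0256 q6 -0.19
theta -103.68 R 0.07498 F radial out -2.86 F along cw -6.99
```

View pics/w7.png

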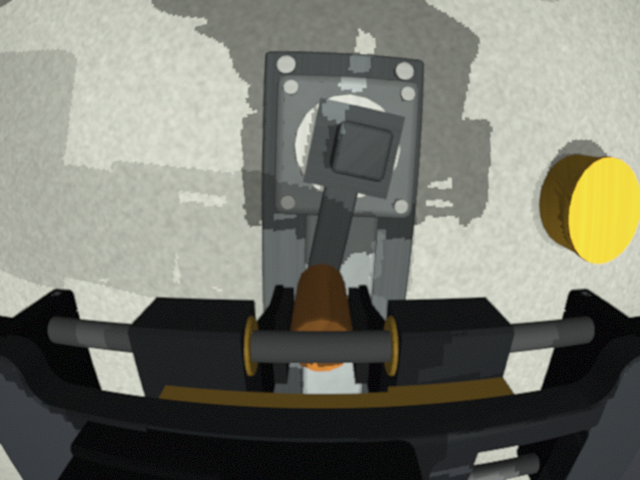

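Call:
{"api": "step_arm", "payload": {
  "steps": [
    [1, -0.58, -0.24, 0, 0, 0, 0],
    [1, -0.52, -0.35, 0, 0, 0, 0],
    [1, -0.43, -0.45, 0, 0, 0, 0],
    [1, -0.34, -0.53, 0, 0, 0, 0],
    [1, -0.21, -0.59, 0, 0, 0, 0],
    [1, -0.09, -0.62, 0, 0, 0, 0],
    [1, 0.04, -0.63, 0, 0, 0, 0],
    [1, 0.18, -0.6, 0, 0, 0, 0],
    [1, 0.29, -0.55, 0, 0, 0, 0],
    [1, 0.41, -0.48, 0, 0, 0, 0]
  ]
}}

```text
time: 21.85
position: [0.5265, 0.0711, 0.2931]
tool_rot: [0.998, -0.059, -0.004, 0.002]
ft_force: [-7.7, -6.9, 9.2]
grip_width: 0.0255
```

Call:
{"api": "step_arm", "payload": {
  "steps": [
    [1, 0.49, -0.39, 0, 0, 0, 0],
    [1, 0.56, -0.27, 0, 0, 0, 0],
    [1, 0.61, -0.16, 0, 0, 0, 0],
    [1, 0.63, -0.02, 0, 0, 0, 0],
    [1, 0.62, 0.11, 0, 0, 0, 0],
    [1, 0.58, 0.24, 0, 0, 0, 0],
    [1, 0.52, 0.35, 0, 0, 0, 0],
    [1, 0.43, 0.45, 0, 0, 0, 0],
    [1, 0.34, 0.53, 0, 0, 0, 0],
    [1, 0.21, 0.59, 0, 0, 0, 0]
  ]
}}

```text
time: 22.85
position: [0.6479, 0.0227, 0.2933]
tool_rot: [0.998, -0.06, -0.001, -0.002]
ft_force: [-1.7, 7.0, 5.8]
grip_width: 0.0253
```

```bash
python3 - <<'E'
from h import *
wstat()
snap("scene","c8"); snap("side","s8")
wind(14,[8]*9+[4])
S=cv2.imread("pics/scene0.png");D=cv2.imread("pics/side0.png")
S2=cv2.imread("pics/c8.png");D2=cv2.imread("pics/s8.png")
f=lambda a,x,y:cv2.resize(a[y:y+95,x:x+130],None,fx=3,fy=3,interpolation=cv2.INTER_CUBIC)
cv2.imwrite("pics/z8.png",np.vstack([np.hstack([f(S,120,205),f(D,340,125)]),np.hstack([f(S2,120,205),f(D2,340,125)])]))
E
```

```text
t 22.85 pos [0.6479 0.0227 0.2933] yaw -6.91 tilt [-0.0018  0.0047] F [-1.71  6.97  5.8 ] M [ 1.38  0.47 -0.03] w 0.0253 q6 -0.02
theta 15.2 R 0.07561 F radial out -0.69 F along cw -7.17
th end -62 res [-6.0e-05  1.2e-04]
[[1,0.07,0.41,0,0,0,0],[1,0.02,0.42,0,0,0,0],[1,-0.05,0.42,0,0,0,0],[1,-0.1,0.4,0,0,0,0],[1,-0.15,0.39,0,0,0,0],[1,-0.21,0.36,0,0,0,0],[1,-0.26,0.33,0,0,0,0],[1,-0.3,0.29,0,0,0,0],[1,-0.34,0.25,0,0,0,0],[1,-0.18,0.1,0,0,0,0]]
```

View pics/z8.png

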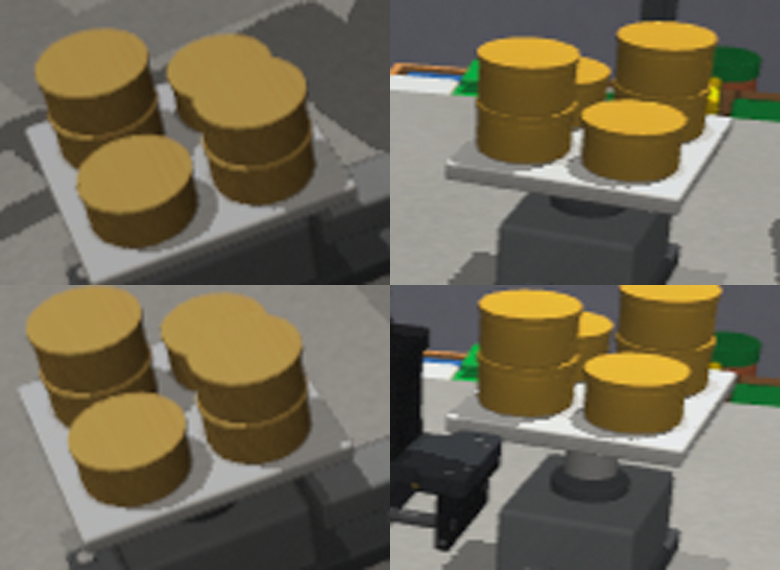

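```bash
python3 - <<'E'
from h import *
s=np.load("pics/scene0.npz");d=np.load("pics/side0.npz")
g=lambda x,y,a,b:(a+x/3-.33,b+y/3-.33)
for n,A,B in [("R0",(252,92),(137,54)),("L0",(95,63),(276,39)),("S0",(137,175),(244,119)),("R1",(247,349-285),(140,304-285)),("L1",(85,322-285),(281,0)),("S1",(128,433-285),(247,371-285))]:
    print(n,tri([ray(s,*g(*A,120,205)),ray(d,*g(*B,340,125))]).round(4))
E
```

```text
R0 [ 0.5755 -0.2506  0.2036]
L0 [ 0.4831 -0.3164  0.2025]
S0 [ 0.5081 -0.3207  0.1306]
R1 [ 0.5754 -0.251   0.2281]
L1 [ 0.4839 -0.3194  0.2287]
S1 [ 0.508  -0.3216  0.1562]
```

Call:
{"api": "step_arm", "payload": {
  "steps": [
    [1, 0.07, 0.41, 0, 0, 0, 0],
    [1, 0.02, 0.42, 0, 0, 0, 0],
    [1, -0.05, 0.42, 0, 0, 0, 0],
    [1, -0.1, 0.4, 0, 0, 0, 0],
    [1, -0.15, 0.39, 0, 0, 0, 0],
    [1, -0.21, 0.36, 0, 0, 0, 0],
    [1, -0.26, 0.33, 0, 0, 0, 0],
    [1, -0.3, 0.29, 0, 0, 0, 0],
    [1, -0.34, 0.25, 0, 0, 0, 0],
    [1, -0.18, 0.1, 0, 0, 0, 0]
  ]
}}

```text
time: 23.95
position: [0.6014, -0.0576, 0.2934]
tool_rot: [0.998, -0.06, 0.003, -0.001]
ft_force: [5.1, 4.9, 0.9]
grip_width: 0.0257
```

```bash
python3 - <<'E'
from h import *
wstat()
wind(-62,[2.4]*10,err=(6e-5,-1.2e-4))
E
```

```text
t 23.95 pos [ 0.6014 -0.0576  0.2934] yaw -6.94 tilt [0.0055 0.0009] F [5.07 4.95 0.88] M [ 0.99 -1.11  0.06] w 0.0257 q6 -0.16
theta -60.89 R 0.07492 F radial out -2.67 F along cw -6.57
th end -86.00000000000006 res [-4.e-05 -3.e-05]
[[1,-0.11,0.06,0,0,0,0],[1,-0.12,0.05,0,0,0,0],[1,-0.12,0.05,0,0,0,0],[1,-0.11,0.04,0,0,0,0],[1,-0.12,0.04,0,0,0,0],[1,-0.13,0.03,0,0,0,0],[1,-0.12,0.03,0,0,0,0],[1,-0.12,0.02,0,0,0,0],[1,-0.13,0.02,0,0,0,0],[1,-0.12,0.01,0,0,0,0]]
```

Call:
{"api": "step_arm", "payload": {
  "steps": [
    [1, -0.11, 0.06, 0, 0, 0, 0],
    [1, -0.12, 0.05, 0, 0, 0, 0],
    [1, -0.12, 0.05, 0, 0, 0, 0],
    [1, -0.11, 0.04, 0, 0, 0, 0],
    [1, -0.12, 0.04, 0, 0, 0, 0],
    [1, -0.13, 0.03, 0, 0, 0, 0],
    [1, -0.12, 0.03, 0, 0, 0, 0],
    [1, -0.12, 0.02, 0, 0, 0, 0],
    [1, -0.13, 0.02, 0, 0, 0, 0],
    [1, -0.12, 0.01, 0, 0, 0, 0]
  ]
}}

```text
time: 24.95
position: [0.5719, -0.063, 0.2935]
tool_rot: [0.998, -0.06, 0.005, 0.0]
ft_force: [6.2, 3.2, -1.1]
grip_width: 0.0258
```

```bash
python3 - <<'E'
from h import *
wstat()
wind(-86,[1.4]*10*5,err=(4e-5,3e-5))
E
```

```text
t 24.95 pos [ 0.5719 -0.063   0.2935] yaw -6.92 tilt [ 0.0092 -0.0009] F [ 6.22  3.18 -1.05] M [ 0.54 -1.22  0.03] w 0.0258 q6 -0.19
theta -83.97 R 0.07484 F radial out -3.28 F along cw -6.16
th end -156.00000000000028 res [-4.e-05 -9.e-05]
[[1,-0.07,0,0,0,0,0],[1,-0.08,0.01,0,0,0,0],[1,-0.07,0,0,0,0,0],[1,-0.07,-0.01,0,0,0,0],[1,-0.08,0,0,0,0,0],[1,-0.07,0,0,0,0,0],[1,-0.07,-0.01,0,0,0,0],[1,-0.08,-0.01,0,0,0,0],[1,-0.07,-0.01,0,0,0,0],[1,-0.07,-0.01,0,0,0,0]]
[[1,-0.07,-0.01,0,0,0,0],[1,-0.08,-0.02,0,0,0,0],[1,-0.07,-0.02,0,0,0,0],[1,-0.07,-0.01,0,0,0,0],[1,-0.07,-0.02,0,0,0,0],[1,-0.07,-0.03,0,0,0,0],[1,-0.07,-0.02,0,0,0,0],[1,-0.07,-0.03,0,0,0,0],[1,-0.06,-0.02,0,0,0,0],[1,-0.07,-0.03,0,0,0,0]]
[[1,-0.07,-0.03,0,0,0,0],[1,-0.06,-0.04,0,0,0,0],[1,-0.07,-0.03,0,0,0,0],[1,-0.06,-0.04,0,0,0,0],[1,-0.07,-0.03,0,0,0,0],[1,-0.06,-0.04,0,0,0,0],[1,-0.06,-0.04,0,0,0,0],[1,-0.06,-0.04,0,0,0,0],[1,-0.06,-0.05,0,0,0,0],[1,-0.06,-0.04,0,0,0,0]]
[[1,-0.06,-0.05,0,0,0,0],[1,-0.05,-0.04,0,0,0,0],[1,-0.06,-0.05,0,0,0,0],[1,-0.05,-0.05,0,0,0,0],[1,-0.05,-0.05,0,0,0,0],[1,-0.05,-0.06,0,0,0,0],[1,-0.05,-0.05,0,0,0,0],[1,-0.05,-0.05,0,0,0,0],[1,-0.05,-0.06,0,0,0,0],[1,-0.04,-0.06,0,0,0,0]]
[[1,-0.05,-0.06,0,0,0,0],[1,-0.04,-0.05,0,0,0,0],[1,-0.04,-0.07,0,0,0,0],[1,-0.04,-0.06,0,0,0,0],[1,-0.04,-0.06,0,0,0,0],[1,-0.04,-0.06,0,0,0,0],[1,-0.03,-0.07,0,0,0,0],[1,-0.04,-0.06,0,0,0,0],[1,-0.03,-0.07,0,0,0,0],[1,-0.03,-0.06,0,0,0,0]]
```

Call:
{"api": "step_arm", "payload": {
  "steps": [
    [1, -0.07, 0, 0, 0, 0, 0],
    [1, -0.08, 0.01, 0, 0, 0, 0],
    [1, -0.07, 0, 0, 0, 0, 0],
    [1, -0.07, -0.01, 0, 0, 0, 0],
    [1, -0.08, 0, 0, 0, 0, 0],
    [1, -0.07, 0, 0, 0, 0, 0],
    [1, -0.07, -0.01, 0, 0, 0, 0],
    [1, -0.08, -0.01, 0, 0, 0, 0],
    [1, -0.07, -0.01, 0, 0, 0, 0],
    [1, -0.07, -0.01, 0, 0, 0, 0]
  ]
}}

```text
time: 25.95
position: [0.5543, -0.0606, 0.2936]
tool_rot: [0.998, -0.06, 0.005, 0.001]
ft_force: [6.0, 1.5, -1.5]
grip_width: 0.0255
```

```bash
python3 - <<'E'
from h import *
wstat()
E
```

```text
t 25.95 pos [ 0.5543 -0.0606  0.2936] yaw -6.9 tilt [ 0.0102 -0.0028] F [ 6.    1.53 -1.5 ] M [ 0.   -1.23  0.01] w 0.0255 q6 -0.19
theta -97.64 R 0.07482 F radial out -2.99 F along cw -5.41
```

Call:
{"api": "step_arm", "payload": {
  "steps": [
    [1, -0.07, -0.01, 0, 0, 0, 0],
    [1, -0.08, -0.02, 0, 0, 0, 0],
    [1, -0.07, -0.02, 0, 0, 0, 0],
    [1, -0.07, -0.01, 0, 0, 0, 0],
    [1, -0.07, -0.02, 0, 0, 0, 0],
    [1, -0.07, -0.03, 0, 0, 0, 0],
    [1, -0.07, -0.02, 0, 0, 0, 0],
    [1, -0.07, -0.03, 0, 0, 0, 0],
    [1, -0.06, -0.02, 0, 0, 0, 0],
    [1, -0.07, -0.03, 0, 0, 0, 0]
  ]
}}

```text
time: 26.95
position: [0.5377, -0.0541, 0.2937]
tool_rot: [0.998, -0.06, 0.005, 0.002]
ft_force: [5.9, -3.3, -0.8]
grip_width: 0.0254
```

```bash
python3 - <<'E'
from h import *
wstat()
E
```

```text
t 26.95 pos [ 0.5377 -0.0541  0.2937] yaw -6.85 tilt [ 0.0103 -0.0047] F [ 5.92 -3.34 -0.82] M [-0.52 -1.02  0.01] w 0.0254 q6 -0.19
theta -111.41 R 0.07479 F radial out 0.14 F along cw -6.78
```

Call:
{"api": "step_arm", "payload": {
  "steps": [
    [1, -0.07, -0.03, 0, 0, 0, 0],
    [1, -0.06, -0.04, 0, 0, 0, 0],
    [1, -0.07, -0.03, 0, 0, 0, 0],
    [1, -0.06, -0.04, 0, 0, 0, 0],
    [1, -0.07, -0.03, 0, 0, 0, 0],
    [1, -0.06, -0.04, 0, 0, 0, 0],
    [1, -0.06, -0.04, 0, 0, 0, 0],
    [1, -0.06, -0.04, 0, 0, 0, 0],
    [1, -0.06, -0.05, 0, 0, 0, 0],
    [1, -0.06, -0.04, 0, 0, 0, 0]
  ]
}}

```text
time: 27.95
position: [0.5262, -0.0458, 0.2946]
tool_rot: [0.998, -0.059, 0.01, 0.006]
ft_force: [11.1, -15.8, -4.3]
grip_width: 0.0253
```

```bash
python3 - <<'E'
from h import *
wstat()
E
```

```text
t 27.95 pos [ 0.5262 -0.0458  0.2946] yaw -6.72 tilt [ 0.0202 -0.0129] F [ 11.14 -15.75  -4.28] M [-2.71 -1.8  -0.06] w 0.0253 q6 -0.17
theta -122.46 R 0.07429 F radial out 5.19 F along cw -18.48
```

Call:
{"api": "step_arm", "payload": {
  "steps": [
    [1, 0.08, 0.06, 0, 0, 0, 0],
    [1, 0.08, 0.06, 0, 0, 0, 0],
    [1, 0.06, 0.04, 0, 0, 0, 0],
    [1, 0.06, 0.04, 0, 0, 0, 0],
    [1, 0, 0, 0, 0, 0, 0],
    [1, 0, 0, 0, 0, 0, 0],
    [1, 0, 0, 0, 0, 0, 0],
    [1, 0, 0, 0, 0, 0, 0],
    [1, 0, 0, 0, 0, 0, 0],
    [1, 0, 0, 0, 0, 0, 0]
  ]
}}

```text
time: 28.95
position: [0.5291, -0.0486, 0.2938]
tool_rot: [0.998, -0.06, 0.005, 0.002]
ft_force: [5.4, -4.2, 0.9]
grip_width: 0.0256
```

```bash
python3 - <<'E'
from h import *
wstat()
E
```

```text
t 28.95 pos [ 0.5291 -0.0486  0.2938] yaw -6.84 tilt [ 0.0089 -0.0047] F [ 5.37 -4.19  0.85] M [-0.81 -1.05 -0.01] w 0.0256 q6 -0.18
theta -119.26 R 0.0747 F radial out 0.22 F along cw -6.81
```

Call:
{"api": "step_arm", "payload": {
  "steps": [
    [1, 0.03, 0.02, 0, 0, 0, 0],
    [1, 0.03, 0.02, 0, 0, 0, 0],
    [1, 0, 0, 0, 0, 0, 0],
    [1, 0, 0, 0, 0, 0, 0],
    [1, 0, 0, 0, 0, 0, 0],
    [1, 0, 0, 0, 0, 0, 0],
    [1, 0, 0, 0, 0, 0, 0],
    [1, 0, 0, 0, 0, 0, 0],
    [1, 0, 0, 0, 0, 0, 0],
    [1, 0, 0, 0, 0, 0, 0]
  ]
}}

```text
time: 29.95
position: [0.5296, -0.049, 0.2937]
tool_rot: [0.998, -0.06, 0.003, 0.001]
ft_force: [5.2, -3.6, 1.3]
grip_width: 0.0254
```

```bash
python3 - <<'E'
from h import *
wstat()
E
```

```text
t 29.95 pos [ 0.5296 -0.049   0.2937] yaw -6.86 tilt [ 0.0064 -0.0029] F [ 5.16 -3.61  1.34] M [-0.59 -1.08 -0.05] w 0.0254 q6 -0.18
theta -118.7 R 0.07477 F radial out -0.07 F along cw -6.31
```

Call:
{"api": "step_arm", "payload": {
  "steps": [
    [1, 0.05, 0.03, 0, 0, 0, 0],
    [1, 0.05, 0.03, 0, 0, 0, 0],
    [1, 0, 0, 0, 0, 0, 0],
    [1, 0, 0, 0, 0, 0, 0],
    [1, 0, 0, 0, 0, 0, 0],
    [1, 0, 0, 0, 0, 0, 0],
    [1, 0, 0, 0, 0, 0, 0],
    [1, 0, 0, 0, 0, 0, 0],
    [1, 0, 0, 0, 0, 0, 0],
    [1, 0, 0, 0, 0, 0, 0]
  ]
}}

```text
time: 30.95
position: [0.5307, -0.0501, 0.2933]
tool_rot: [0.998, -0.06, 0.001, 0.0]
ft_force: [4.2, -0.6, 4.0]
grip_width: 0.0258
```

```bash
python3 - <<'E'
from h import *
wstat()
E
```

```text
t 30.95 pos [ 0.5307 -0.0501  0.2933] yaw -6.89 tilt [ 0.0021 -0.0005] F [ 4.23 -0.6   4.05] M [-0.12 -1.26  0.02] w 0.0258 q6 -0.18
theta -117.56 R 0.07501 F radial out -1.9 F along cw -3.84
```

Call:
{"api": "step_arm", "payload": {
  "steps": [
    [1, 0.04, 0.02, 0, 0, 0, 0],
    [1, 0, 0, 0, 0, 0, 0],
    [1, 0, 0, 0, 0, 0, 0],
    [1, 0, 0, 0, 0, 0, 0],
    [0.3, 0, 0, 0, 0, 0, 0],
    [0.1, 0, 0, 0, 0, 0, 0],
    [0, 0, 0, 0, 0, 0, 0],
    [0, 0, 0, 0, 0, 0, 0],
    [0, 0, 0, 0, 0, 0, 0],
    [0, 0, 0, 0, 0, 0, 0]
  ]
}}

```text
time: 31.95
position: [0.5306, -0.0504, 0.2926]
tool_rot: [0.998, -0.06, -0.001, -0.0]
ft_force: [0.6, -0.1, 0.0]
grip_width: 0.0436
```

Call:
{"api": "step_arm", "payload": {
  "steps": [
    [0, 0, 0, -0.2, 0, 0, 0],
    [0, 0, 0, -0.5, 0, 0, 0],
    [0, 0, 0, -0.8, 0, 0, 0],
    [0, 0, 0, -0.9, 0, 0, 0],
    [0, 0, 0, -0.9, 0, 0, 0],
    [0, 0, 0, -0.9, 0, 0, 0],
    [0, 0, -0.5, -0.4, 0, 0, 0],
    [0, 0, -0.8, 0, 0, 0, 0],
    [0, 0, -0.8, 0, 0, 0, 0],
    [0, 0, 0, 0, 0, 0, 0]
  ]
}}

```text
time: 32.95
position: [0.537, 0.0041, 0.4083]
tool_rot: [0.998, -0.059, -0.0, -0.001]
ft_force: [-0.5, -0.3, -0.3]
grip_width: 0.0436
```

```bash
python3 - <<'E'
from h import *
st();i,p,d=snap("wrist","w9");snap("scene","c9"); snap("side","s9");st()
D=cv2.imread("pics/s9.png");S=cv2.imread("pics/c9.png")
f=lambda a,x,y:cv2.resize(a[y:y+140,x:x+190],None,fx=2,fy=2,interpolation=cv2.INTER_CUBIC)
cv2.imwrite("pics/z9.png",np.vstack([np.hstack([f(S,120,180),f(S,220,150)]),np.hstack([f(D,340,115),f(D,270,190)])]))
E
```

```text
t 32.95 pos [0.537  0.0041 0.4083] yaw -6.73 tilt [-0.0002  0.0011] F [-0.48 -0.34 -0.26] M [ 0.01 -0.07  0.  ] w 0.0436 q6 -0.08
t 33.1 pos [0.5372 0.0018 0.408 ] yaw -6.84 tilt [-0.0004 -0.0003] F [0.86 0.56 0.18] M [-0.01 -0.14 -0.06] w 0.0435 q6 -0.09
```

View pics/w9.png

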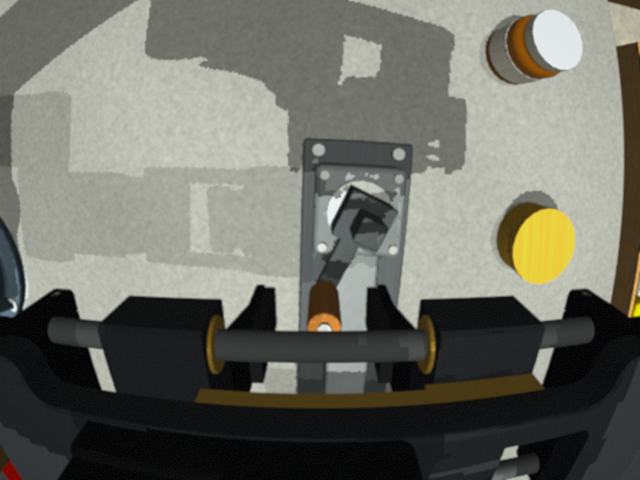

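View pics/z9.png

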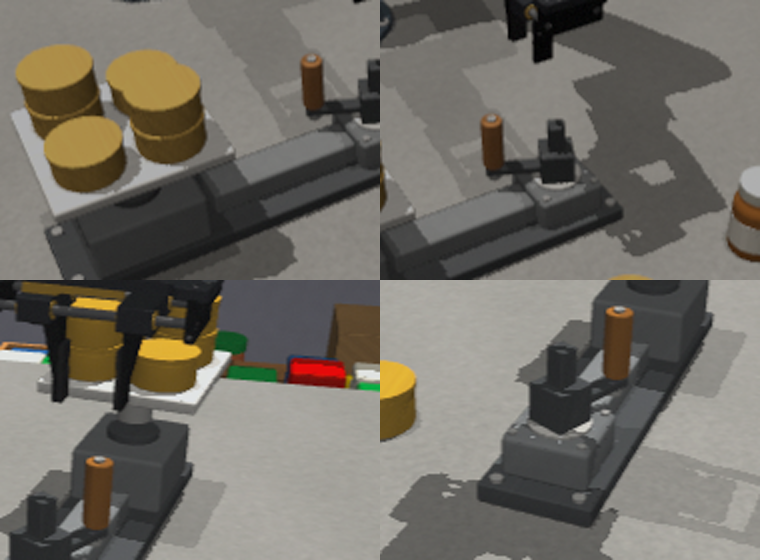

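```bash
python3 - <<'E'
from h import *
s=np.load("pics/scene0.npz");d=np.load("pics/side0.npz")
k=tri([ray(s,276,209),ray(d,389.4,205.2)]);print(k)
b=tri([ray(s,220+177/2,150+122/2),ray(d,270+183/2,190+69/2)]);print("boss",b)
v=k-b;print(np.linalg.norm(v[:2]),np.degrees(np.arctan2(v[1],v[0]))+6.9)
g=lambda x,y,a,b:(a+x/2-.25,b+y/2-.25)
i=np.load("pics/w9.npz")
k=onz(i,325,329,.152,True);print("wrist knob",k, np.degrees(np.arctan2(k[1]-.0118,k[0]-.5731))+6.9,np.hypot(k[1]-.0118,k[0]-.5731))
# tray: right stack scene top (165,87) at z=?
for z in (.228,.232,.236,.24): print(z,onz(s,*g(165,86,120,180),z).round(4))
print("R0",onz(s,120+252/3-.33,205+92/3-.33,.2036))
E
```

```text
[ 0.53323375 -0.0499337   0.14931661]
boss [0.57184023 0.01461833 0.13589158]
0.07521585606794105 -113.98227614541636
wrist knob [ 0.53330186 -0.05144613  0.152     ] -115.28048644084049 0.07472592585168115
0.228 [ 0.5687 -0.2457  0.228 ]
0.232 [ 0.5735 -0.2477  0.232 ]
0.236 [ 0.5783 -0.2498  0.236 ]
0.24 [ 0.5831 -0.2518  0.24  ]
R0 [ 0.57601775 -0.25060301  0.2036    ]
```

```bash
python3 - <<'E'
from rig import robot
print(robot.hand_in())
E
```

```text
the job is handed in; nothing more can be done
None
```

The crank is seated on the shaft and wound clockwise until I felt the stop. I then eased off, let go, lifted clear and handed in at about 33 s.

- **Fitting:** I measured the square's turn at about -7° from the wrist camera and aligned the crank to it. It went on with no felt resistance (about 1.5 N at most). The socket's mouth came down to within about 0.2 mm of the seat. In the last pictures the boss top measures 136 mm against an expected 138 mm, which is within calibration error.
- **Winding:** The shaft took about 1.57 turns at a steady 5–7 N on the handle. In the last 14° step the force rose to about 18.5 N, clearly more than the first touch of the stop.
- **Easing off:** I backed off in small steps until the force was about 4 N, eased slightly once more and opened the fingers. The crank moved back a few degrees, and some of that is play in the socket.
- **Tray height:** The tray rose about 31 mm, measured from the tins' tops (203 to about 234 mm) and agreeing with the turns wound. That puts its starting height at about 0.019 m, inside the range given. I had no direct reading of its height, so "at the stop and not past 0.052" rests on the force felt and on this estimate.
- **Other goods:** The jar and tin look undisturbed in the last pictures. The carton was out of view in the ones I checked, but the arm did not go near it again after the crank was picked up.

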